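Stage the amber vial rack on the sloping stand

TASK

Put the rack of amber vials with blue caps on the sloping stand, its base flat on the slope and one short end resting against the blue ledge at the bottom, in the middle from left to right. Keep it upright, set it down gently without dropping it, let go, and leave the rack with the red caps where it is.

Things in the scene. Friction and masses are not known exactly. Their poses are not given: they have to be found in the camera images.
- amber_rack: The rack to move: white vial rack on the bench, 100 mm long (x), 44 mm wide (y), frame 34 mm high, with ten amber vials whose blue caps reach 42 mm. One rigid piece, about 0.22 kg; its long sides are flat, to grip across the 44 mm. Origin: centre of the underside; z up. Both ends are alike.
- clear_rack: A bystander: the same white rack with clear vials and red caps, same size and same origin and axes. It must stay where it stands.
- deck: Aluminium deck and blue ledge of a fixed stand. Deck 135 mm long, 114 mm wide, sloping 20 degrees, slippery: a rack let go on it slides down to the ledge. Ledge along the low edge: 18 mm high, 9 mm thick, deck-wide; other edges open. Origin: corner of deck and ledge, mid-width, 30 mm above the bench; x up the slope, y along the ledge, z square off the deck. Low side faces the robot, roughly.
Things that resemble listed ones, but are neither listed nor needed, are in the scene too. Leave any turquoise look-alike of the part that bears deck alone. What is shaped like the amber_rack but yellow is not meant.

How it is judged:
At the end, for the whole second after the job is handed in: Amber rack released and at rest on the deck: underside within 8 mm of it and parallel within 10 degrees, length along the slope within 12 degrees, lower end within 12 mm of the ledge, within 20 mm of the middle line; red-capped rack within 20 mm of its start (x of amber_rack in the frame of deck between 0.04 and 0.062 m and y of amber_rack in the frame of deck between -0.02 and 0.02 m and z of amber_rack in the frame of deck between -0.005 and 0.008 m and angle between the z axis of amber_rack and the z axis of deck, either way round below 0.175 rad and angle between the x axis of amber_rack and the x axis of deck, either way round below 0.21 rad and linear speed of amber_rack below 0.02 m/s and distance of clear_rack from where it was at the start of the episode below 0.02 m); the robot touches nothing.
It fails at once if the amber rack is dropped: let go and falling faster than 0.7 m/s (a fall of 25 mm) (contact force between amber_rack and the fingers below 0.05 N and linear speed of amber_rack above 0.7 m/s).
It fails at once if the amber rack is tipped by more than 60 degrees (angle between amber_rack's own z axis and vertical above 1.05 rad).
It fails at once if the red-capped rack is pushed more than 30 mm (distance of clear_rack from where it was at the start of the episode above 0.03 m).
It also fails if it takes over 38 s, if anything falls off the work surface, if the arm or the gripper's body presses on something with over 40 N, if the wrist force passes 120 N, or if a joint passes its speed limit or range.

ROBOT

A 6-joint arm with a two-finger parallel gripper is mounted at the origin on the work surface. World frame = base frame: x ahead of the robot, y to its left, z up, the work surface at z = 0. Lengths are in m, angles in rad, forces in N, time in s.
With the tool pointing down it reaches from about 0.35 to 0.85 m from the base axis. Payload 8.1 kg.
Tool frame: the origin (TCP) lies on the centre line of the jaws, within the pads' length; the fingertips stand robot.tips_ahead ahead of it and the grasp point (between the pads) lies 8 mm behind it (robot.tips_ahead is the distance from the TCP to the fingertips, in m); z points along the fingers, y is the direction in which the jaws open and shut (so a half turn about z gives the same grasp; the last joint's range is limited). The gripper opens to 93 mm and grips with 3 to 60 N. Pads are 15 mm wide; open, the fingers measure 128 mm over their backs; the gripper's body (75 mm by 188 mm) begins 65 mm behind the grasp point.
Start: joints at [1.254, 0.13, 1.488, -0, 1.523, -0.085], TCP at [0.138, 0.584, 0.23] pointing down, gripper open.
Joint ranges: [-2.96, 2.96], [-0.89, 2.26], [0.02, 2.5], [-1.34, 4.48], [0, 2.73], [-2.66, 2.66]. Speed limits (rad/s): [2.39, 2.39, 2.79, 3.14, 3.14, 3.14].

INTERFACE

Orientations are given as a rotation vector (axis times angle).
In Python, from plant import monitor, eyes, job, robot gives the robot as it stands.
- The arm moves only by the tool servo_tool, never from a script. Its argument "plan" is a list that holds one entry, the list of rows, each a list of 7 numbers: the closure, from -1 (fully open) to 1 (shut), so that 0 is half open, then the shift along the world's x, y, z in mm, then the turn, a rotation vector about the world's x, y, z in rad. In form: [[[hand, dx, dy, dz, ax, ay, az], ...]]. A call has 1 to 12 rows; each row shifts and turns the commanded pose from where the row before left it; what a row does not reach is not made up. A row lasts 1/10 s, in which the tool goes at most 50 mm and 8.59 degrees, less where a joint would pass 70% of its speed; a pose out of reach is approached as far as the arm can. A call with a gripper value outside its range is refused whole. The fingers move at their own pace and stop on an object; "force" is the grip in N (left out, the last holds). Time passes only in rows, so rows that do not move let the fingers close. It gives the time, the measured TCP pose, the force and the opening at its end, in the units of the state.
- monitor.read_state(): the state, without advancing time (a new reading comes with each control period).
- eyes.read_camera(name): name is "scene" or "top" or "wrist"; returns the picture (420x560x3 uint8, red, green, blue); there is no depth.
- eyes.camera_info(name): a dict with "mtx" (3x3 intrinsics, pixels), "R" (3x3) and "t" (3): a world point X has camera coordinates R X + t. Camera axes: x right, y down, z forward; pixel columns grow to the right and rows downward; lengths in m; the calibration is good to about 2 mm. A picture is of the moment at which its call begins: read the wrist's pose just before it. camera_info takes no time and is no camera call; for the wrist camera it gives the pose at the moment of the call.
- job.close_job(): hands the job in, once; it reports no verdict.
The state is a dict: "t": time; "q": joint angles; "dq": joint speeds; "joint_torque": joint torques, N m; "tool_pos": TCP position; "orientation": TCP orientation; "force": force on the tool from outside, world axes, zero at the start; "wrist_torque": the same for the moment, N m; "opening": finger opening in m.
Only numpy, scipy, OpenCV 4.12 (cv2) and the standard library are available. Lean on these libraries where they do the work, as an engineer would, in place of code of your own. Each camera call takes 0.05 s, during which the arm holds its last target. There are 200 camera calls.

## Working session

There is one attempt and no reset: what is moved stays moved. The work goes in short steps, Python scripts to look and compute and a tool call to move; the robot and the scene stay as the last step left them, time stands still between calls to the robot, and variables do not carry over. Pictures are saved under pics/ and viewed, about 8 in all and at most 12, crops included, and the job is handed in when it is done.

Besides the shell and the picture viewer there is one more tool, called after ">>>" as name(argument=value, ...), one argument or row to a line, values as JSON. servo_tool: Moves the arm, as the interface text tells. Its arguments: {"type":"object","properties":{"plan":{"type":"array"},"force":{"type":"number"}},"required":["plan"]}

```bash
mkdir -p pics; python3 - <<'E'
from plant import monitor, eyes, job, robot
import cv2
print(monitor.read_state()); print(robot.tips_ahead)
for n in("scene","top"):
    cv2.imwrite(f"pics/{n}0.png",eyes.read_camera(n)[:,:,::-1]); print(n,eyes.camera_info(n))
E
```

```text
{'t': 0.0, 'q': array([ 1.25361511e+00,  1.31193999e-01,  1.48928376e+00,  4.05519745e-07,
        1.52298981e+00, -8.54370984e-02]), 'dq': array([-0.00058341, -0.00027759, -0.00028398, -0.00018316, -0.00116926,
       -0.00125313]), 'joint_torque': array([ 1.21171106e-03, -5.59856415e+01, -4.91751301e+01,  7.69246998e-02,
        3.55236896e-02, -1.75464243e-04]), 'tool_pos': array([0.13763172, 0.58343258, 0.22856536]), 'orientation': array([-3.63165268e-01, -3.12015211e+00,  2.88515488e-03]), 'force': array([0.10279978, 0.41387049, 0.05314651]), 'wrist_torque': array([-0.00708651,  0.00041115,  0.01091626]), 'opening': 0.09281596187704555}
0.011
scene {'mtx': array([[384.1712974 ,   0.        , 277.09024372],
       [  0.        , 384.1712974 , 212.11048324],
       [  0.        ,   0.        ,   1.        ]]), 'R': array([[ 0.39380283,  0.91917647,  0.0058255 ],
       [ 0.59182527, -0.24869633, -0.7667418 ],
       [-0.70332225,  0.30539277, -0.64192918]]), 't': array([-0.15034414, -0.22216451,  1.35112983])}
top {'mtx': array([[391.22747594,   0.        , 281.55830113],
       [  0.        , 391.22747594, 213.58690429],
       [  0.        ,   0.        ,   1.        ]]), 'R': array([[-0.02611469, -0.99960038,  0.01082123],
       [-0.99026661,  0.02438741, -0.13703025],
       [ 0.13671158, -0.01429441, -0.99050775]]), 't': array([-0.04833698,  0.41817326,  0.76311991])}
```

View pics/top0.png

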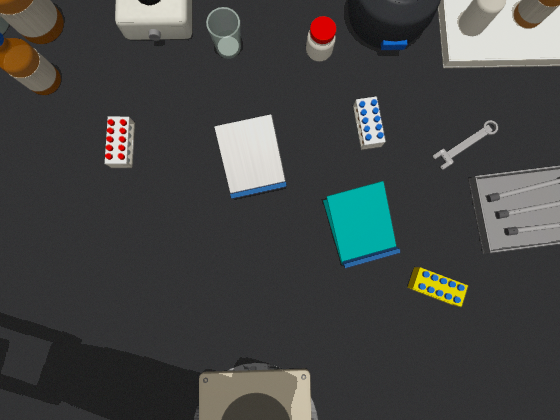

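View pics/scene0.png

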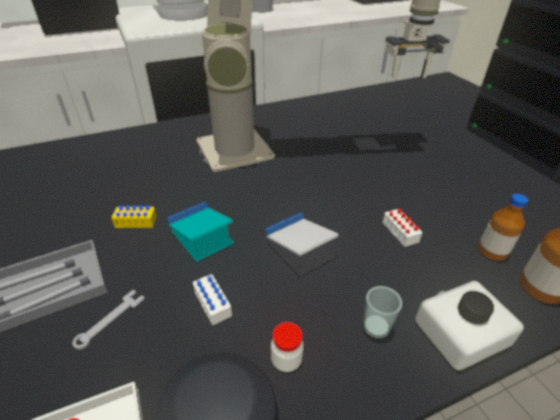

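The top view shows:
- **Racks:** a white rack with blue caps at (369,122), which fits the description. The yellow one at (440,287) is the look-alike, and the red-capped bystander is at (118,142).
- **Stands:** an aluminium deck with a blue ledge at (251,156), which is the target. The turquoise one at (361,223) is the look-alike.

Next I'll measure both and confirm them in a crop.

```bash
cat > h.py <<'E'
import numpy as np, cv2
from plant import monitor, eyes, robot
def ray(c,uv):
    K,R,t=c["mtx"],c["R"],c["t"]
    d=R.T@np.linalg.solve(K,np.array([uv[0],uv[1],1.])); return -R.T@t,d
def onz(c,uv,z):
    o,d=ray(c,uv); return o+d*(z-o[2])/d[2]
def tri(c1,p1,c2,p2):
    o,d=ray(c1,p1);o2,d2=ray(c2,p2)
    s=np.linalg.lstsq(np.c_[d,-d2],o2-o,rcond=None)[0]
    a,b=o+s[0]*d,o2+s[1]*d2; return (a+b)/2,np.linalg.norm(a-b)
def blobs(m,roi,amin=1):
    x0,y0,x1,y1=roi; k=np.zeros_like(m); k[y0:y1,x0:x1]=m[y0:y1,x0:x1]
    n,l,s,c=cv2.connectedComponentsWithStats(k); return [(c[i],s[i,4]) for i in range(1,n) if s[i,4]>=amin],k
def hsv(im): return cv2.cvtColor(im,cv2.COLOR_RGB2HSV)
def blue(im): return cv2.inRange(hsv(im),(100,120,50),(130,255,255))
E
python3 - <<'E'
from h import *
T=cv2.imread("pics/top0.png")[:,:,::-1].copy();S=cv2.imread("pics/scene0.png")[:,:,::-1].copy()
ct,cs=eyes.camera_info("top"),eyes.camera_info("scene")
b,k=blobs(blue(T),(345,90,395,155)); print(len(b),[x[1] for x in b])
pts=np.array([onz(ct,x[0],.042) for x in b])
r=cv2.minAreaRect((pts[:,:2]*1000).astype(np.float32));print("caps top",r)
c1=np.mean([x[0] for x in b],0)
b2,k2=blobs(blue(S),(190,270,235,325)); print(len(b2)); c2=np.mean([x[0] for x in b2],0)
print("tri caps",tri(ct,c1,cs,c2))
w=cv2.inRange(hsv(T),(0,0,110),(180,60,255)); _,kw=blobs(w,(205,105,295,200))
def quad(k):
    c=max(cv2.findContours(k,0,1)[0],key=cv2.contourArea); h=cv2.convexHull(c)
    for e in np.arange(.01,.1,.005):
        q=cv2.approxPolyDP(h,e*cv2.arcLength(h,True),True)[:,0]
        if len(q)<=4: break
    return q
print("deck top",quad(kw).tolist())
_,kb=blobs(blue(T),(205,105,295,205)); print("ledge top",quad(kb).tolist())
w=cv2.inRange(hsv(S),(0,0,110),(180,60,255)); _,kw=blobs(w,(255,205,345,260)); print("deck scene",quad(kw).tolist())
_,kb=blobs(blue(S),(255,205,345,260)); print("ledge scene",quad(kb).tolist())
b,_=blobs(cv2.inRange(hsv(T),(0,150,80),(8,255,255)),(95,105,145,175));print("red",onz(ct,np.mean([x[0] for x in b],0),.042))
cv2.imwrite("pics/crop0.png",cv2.resize(T[90:220,200:400,::-1],None,fx=4,fy=4,interpolation=2))
E
```

```text
10 [np.int32(32), np.int32(28), np.int32(30), np.int32(29), np.int32(29), np.int32(29), np.int32(28), np.int32(29), np.int32(31), np.int32(29)]
caps top ((607.3641967773438, -248.12245178222656), (71.88394165039062, 25.64675521850586), 7.44982385635376)
2
tri caps (array([ 0.60864165, -0.25073442,  0.0371766 ]), np.float64(0.002650989631063056))
deck top [[270, 114], [284, 181], [230, 192], [214, 127]]
ledge top [[286, 184], [233, 198], [230, 196], [278, 183]]
deck scene [[337, 233], [300, 255], [267, 236], [303, 218]]
ledge scene [[302, 214], [301, 218], [266, 232], [267, 227]]
red [0.57684257 0.27494014 0.042     ]
```

View pics/crop0.png

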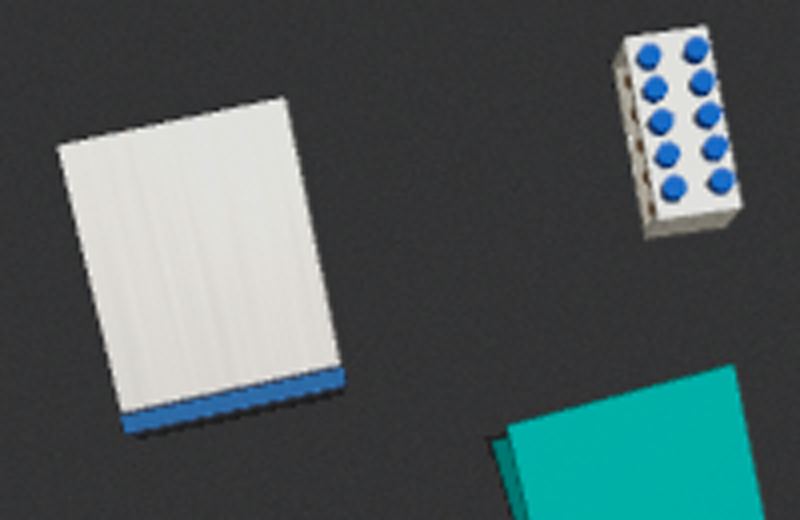

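```bash
python3 - <<'E'
from h import *
ct=eyes.camera_info("top"); f=lambda u,v:(200+u/4-.375,90+v/4-.375)
A,B=onz(ct,f(58,147),.0762),onz(ct,f(286,98),.0762)   # top left,right
C,D=onz(ct,f(340,366),.0469),onz(ct,f(122,412),.0469) # ledge inner top right,left
L=np.linalg.norm
print(A,B,C,D,"w",L(A-B),L(C-D),"len",L((A-D)[:2]),L((B-C)[:2]),"exp .114 .133")
y=((A-B)+(D-C))[:2];y/=L(y);x=np.array([y[1],-y[0]])
x2=((A-D)+(B-C))[:2];x2/=L(x2)
print("yaw deg",np.degrees([np.arctan2(x[1],x[0]),np.arctan2(x2[1],x2[0])]))
top=((A+B)/2)[:2]; bot=((C+D)/2)[:2]
print("origin est",top-x2*.135*np.cos(.349),bot+x2*.018*np.sin(.349))
s=eyes.camera_info("scene")
for n,P in zip("ABCD",(A,B,C,D)):
    p=s["mtx"]@(s["R"]@P+s["t"]);print(n,p[:2]/p[2])
E
```

```text
[0.58605554 0.06937412 0.0762    ] [ 0.60874484 -0.04285284  0.0762    ] [ 0.47978032 -0.06652466  0.0469    ] [0.45898081 0.04258808 0.0469    ] w 0.11449757223175046 0.11107749529360926 len 0.12986716119418096 0.13111903119205287 exp .114 .133
yaw deg [11.11587618 11.14846798]
origin est [ 0.47293259 -0.01126829] [ 0.47541966 -0.01077816]
A [338.07816505 232.7686814 ]
B [299.59474682 252.41917585]
C [268.20451692 229.00688326]
D [303.61665314 213.21990824]
```

Confirmed: the crop shows the white, blue-capped rack at about (369,122) px with amber glints at its side. It stands at (0.607,-0.248), yaw about 7.4°. The deck origin is about (0.474,-0.011), yaw about 11°, and its widths and reprojections fit. I'll go above the rack now.

>>> servo_tool(
  plan=[
    [[-1,31,-33,0,0,0,0.036],[-1,31,-33,0,0,0,0.036],[-1,31,-33,0,0,0,0.036],[-1,31,-33,0,0,0,0.036],[-1,31,-33,0,0,0,0.036],[-1,31,-33,0,0,0,0.036],[-1,31,-33,0,0,0,0.036],[-1,31,-33,0,0,0,0.036],[-1,31,-33,0,0,0,0.036],[-1,31,-33,0,0,0,0.036]],
  ],
)

```text
t: 1.1
tool_pos: [0.4486, 0.2523, 0.2294]
orientation: [0.204, -3.135, 0.0]
force: [0.3, 1.3, -0.5]
opening: 0.0929
```

>>> servo_tool(
  plan=[
    [[-1,14,-45,0,0,0,0],[-1,14,-45,0,0,0,0],[-1,14,-45,0,0,0,0],[-1,14,-45,0,0,0,0],[-1,14,-45,0,0,0,0],[-1,14,-45,0,0,0,0],[-1,14,-45,0,0,0,0],[-1,14,-45,0,0,0,0],[-1,14,-45,0,0,0,0],[-1,14,-45,0,0,0,0],[-1,14,-45,0,0,0,0],[-1,0,0,0,0,0,0]],
  ],
)

```text
t: 2.3
tool_pos: [0.6013, -0.2464, 0.2273]
orientation: [0.193, -3.133, 0.001]
force: [-0.5, 0.3, -1.2]
opening: 0.093
```

```bash
cat >> h.py <<'E'
from scipy.spatial.transform import Rotation as Ro
def pose():
    s=monitor.read_state(); R=Ro.from_rotvec(s["orientation"]).as_matrix()
    print("t",s["t"],"pos",s["tool_pos"].round(4),"q",s["q"].round(2),"z",R[:,2].round(3),"yaw y",np.degrees(np.arctan2(R[1,1],R[0,1])).round(2),"F",s["force"].round(1),"op",round(s["opening"],4)); return s,R
E
python3 - <<'E'
from h import *
pose(); c=eyes.camera_info("wrist"); W=eyes.read_camera("wrist"); cv2.imwrite("pics/w1.png",W[:,:,::-1])
b,_=blobs(blue(W),(0,0,560,420),20); 
print([(x[0].round(0).tolist(),int(x[1])) for x in b])
for x in b: print(onz(c,x[0],.042).round(4))
E
```

```text
t 2.3 pos [ 0.6013 -0.2464  0.2273] q [-0.47  0.27  1.34 -0.    1.54 -2.16] z [-0.003 -0.001 -1.   ] yaw y 97.07 F [-0.5  0.3 -1.2] op 0.093
[([530.0, 63.0], 596), ([256.0, 152.0], 130), ([284.0, 152.0], 131), ([257.0, 171.0], 130), ([284.0, 171.0], 134), ([257.0, 190.0], 128), ([283.0, 190.0], 128), ([257.0, 208.0], 130), ([284.0, 208.0], 130), ([258.0, 226.0], 130), ([283.0, 226.0], 129), ([196.0, 326.0], 305)]
[ 0.4708 -0.0464  0.042 ]
[ 0.5752 -0.2692  0.042 ]
[ 0.5721 -0.2447  0.042 ]
[ 0.5928 -0.267   0.042 ]
[ 0.5897 -0.2422  0.042 ]
[ 0.6105 -0.2647  0.042 ]
[ 0.6074 -0.2402  0.042 ]
[ 0.628  -0.2624  0.042 ]
[ 0.6249 -0.2379  0.042 ]
[ 0.6457 -0.2602  0.042 ]
[ 0.6426 -0.2356  0.042 ]
[ 0.7644 -0.3125  0.042 ]
```

View pics/w1.png

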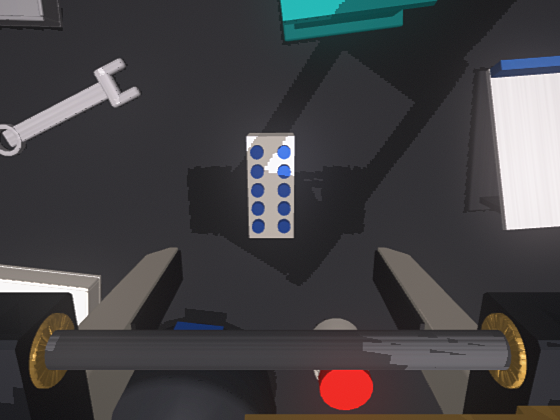

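The wrist view shows the 10 blue caps centred at px (270,189), with nothing beside the rack between the fingers. That puts the rack at (0.609,-0.252), yaw 7.3°, which agrees with the top view. I'll correct and go down.

>>> servo_tool(
  plan=[
    [[-1,4,-3,-30,0,0,0.004],[-1,4,-3,-35,0,0,0],[-1,0,0,-35,0,0,0],[-1,0,0,-35,0,0,0],[-1,0,0,-30,0,0,0],[-1,0,0,-20,0,0,0],[-1,0,0,-10,0,0,0],[-1,0,0,-8,0,0,0],[-1,0,0,0,0,0,0],[-1,0,0,0,0,0,0]],
  ],
)

```text
t: 3.35
tool_pos: [0.6107, -0.2471, 0.028]
orientation: [-0.208, 3.133, -0.001]
force: [-0.6, -0.3, 0.3]
opening: 0.0931
```

```bash
python3 -c "
from h import *
pose()"
```

```text
t 3.35 pos [ 0.6107 -0.2471  0.028 ] q [-0.46  0.45  1.48  0.    1.2  -2.17] z [ 0.002 -0.001 -1.   ] yaw y 97.59 F [-0.6 -0.3  0.3] op 0.0931
```

>>> servo_tool(
  plan=[
    [[-1,-1,-5,0,0,0,0],[-1,0,0,-9,0,0,0],[-1,0,0,0,0,0,0],[0.3,0,0,0,0,0,0],[1,0,0,0,0,0,0],[1,0,0,0,0,0,0],[1,0,0,0,0,0,0],[1,0,0,0,0,0,0],[1,0,0,0,0,0,0],[1,0,0,0,0,0,0]],
  ],
  force=25,
)

```text
t: 4.35
tool_pos: [0.6088, -0.252, 0.0177]
orientation: [-0.208, 3.135, -0.0]
force: [0.1, -0.0, 0.9]
opening: 0.0438
```

```bash
python3 -c "
from h import *
pose()"
```

```text
t 4.35 pos [ 0.6088 -0.252   0.0177] q [-0.47  0.47  1.49 -0.    1.19 -2.17] z [ 0. -0. -1.] yaw y 97.58 F [ 0.1 -0.   0.9] op 0.0438
```

>>> servo_tool(
  plan=[
    [[1,0,0,10,0,0,0],[1,0,0,20,0,0,0],[1,0,0,30,0,0,0],[1,0,0,35,0,0,0],[1,0,0,35,0,0,0.013],[1,-8,15,5,0,0,0.01],[1,-12,27,0,0,0,0.01],[1,-14,32,0,0,0,0.01],[1,-15,34,0,0,0,0.01],[1,-15,34,0,0,0,0.01],[1,-15,34,0,0,0,0],[1,-15,34,0,0,0,0]],
  ],
)

```text
t: 5.55
tool_pos: [0.5139, -0.0408, 0.1531]
orientation: [-0.306, 3.126, 0.0]
force: [0.3, 0.3, -2.6]
opening: 0.044
```

>>> servo_tool(
  plan=[
    [[1,-9,22,0,0,0,0],[1,-5,12,0,0.008,-0.042,0],[1,0,0,0,0.012,-0.06,0],[1,0,0,0,0.012,-0.06,0],[1,0,0,0,0.012,-0.06,0],[1,0,0,0,0.012,-0.06,0],[1,0,0,0,0.011,-0.06,0],[1,0,0,0,0,0,0],[1,0,0,0,0,0,0]],
  ],
)

```text
t: 6.45
tool_pos: [0.5005, -0.0082, 0.1531]
orientation: [-0.272, 2.782, 0.047]
force: [0.7, 0.1, -2.3]
opening: 0.0441
```

```bash
python3 - <<'E'
from h import *
pose()
c=eyes.camera_info("scene");S=eyes.read_camera("scene");ct=eyes.camera_info("top");T=eyes.read_camera("top")
cv2.imwrite("pics/c2.png",np.hstack([cv2.resize(S[150:290,230:370,::-1],(400,400)),cv2.resize(T[90:220,180:310,::-1],(400,400))]))
cw=eyes.camera_info("wrist");W=eyes.read_camera("wrist");cv2.imwrite("pics/w2.png",W[:,:,::-1])
E
```

```text
t 6.45 pos [ 0.5005 -0.0082  0.1531] q [-0.22 -0.45  2.19  0.15  1.09 -2.04] z [ 0.334  0.065 -0.94 ] yaw y 101.15 F [ 0.7  0.1 -2.3] op 0.0441
```

View pics/w2.png

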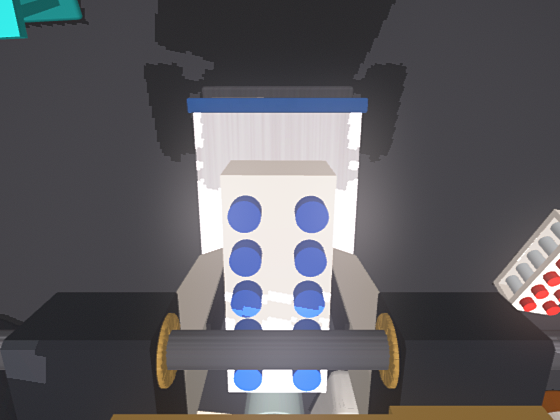

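View pics/c2.png

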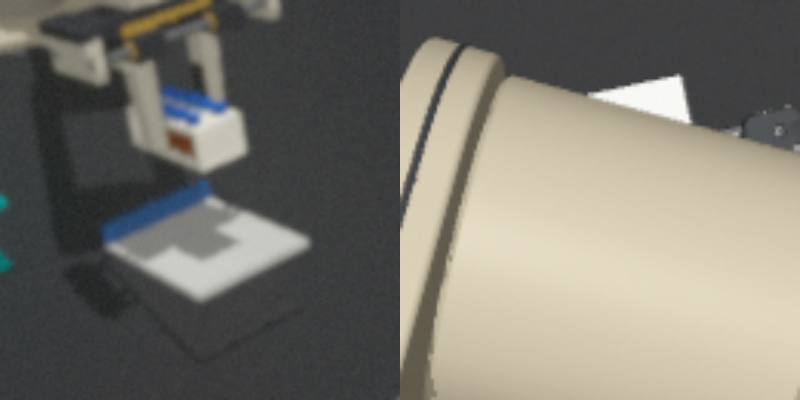

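The wrist view shows the ledge at columns 188–367 (mid 277), inner edge at row ~112. The rack spans columns 222–336 (mid 279), so it is centred and square. I'll check the ledge position from this view.

```bash
python3 - <<'E'
from h import *
c=eyes.camera_info("wrist");s,R=pose()
W=cv2.imread("pics/w2.png")[:,:,::-1].copy();m=blue(W)
rows=[np.where(m[85:125,u])[0]+85 for u in (200,277,355)];print([(r.min(),r.max()) for r in rows])
E1=onz(c,(188,rows[0].max()+.5),.0469);E2=onz(c,(367,rows[2].max()+.5),.0469)
print(E1,E2,np.linalg.norm(E1-E2))
ps=np.radians(11.1);x=np.array([np.cos(ps),np.sin(ps),0]);mid=(E1+E2)/2
O1=mid+x*.00616;O1[2]=.03;print("O wrist",O1,"yaw",np.degrees(np.arctan2(*(E2-E1)[:2])))
for O in (O1,np.array([.474,-.011,.03])):
    D=Ro.from_euler("zy",[11.1,-20],degrees=True).as_matrix()
    P=s["tool_pos"]+R[:,2]*.0177
    print("rack base in deck",D.T@(P-O), "to (.054,0,0):",D@(np.array([.054,0,0.])-D.T@(P-O)))
E
```

```text
t 6.6 pos [ 0.5013 -0.008   0.1532] q [-0.22 -0.44  2.18  0.16  1.09 -2.04] z [ 0.335  0.065 -0.94 ] yaw y 101.2 F [ 0.3 -0.2 -2.2] op 0.0438
[(np.int64(98), np.int64(111)), (np.int64(98), np.int64(111)), (np.int64(98), np.int64(111))]
[ 0.47885034 -0.07024469  0.0469    ] [0.45691081 0.04024567 0.0469    ] 0.11264751709562007
O wrist [ 0.47392533 -0.01381358  0.03      ] yaw -11.230860050469397
rack base in deck [ 0.06783257 -0.00623656  0.08878763] to (.054,0,0): [ 0.01648369  0.00345682 -0.08848624]
rack base in deck [ 0.06722205 -0.008984    0.08881316] to (.054,0,0): [ 0.01655836  0.0062704  -0.08848624]
```

```bash
cat >> h.py <<'E'
D=Ro.from_euler("ZY",[11.1,-20],degrees=True).as_matrix(); O=np.array([.474,-.013,.03])
def rack():
    s,R=pose(); P=s["tool_pos"]+R[:,2]*.0177
    print("rack in deck",(D.T@(P-O)).round(4),"to (.053,0,.0):",(D@np.array([.053,0,0])+O-P).round(4), "axis err",(Ro.from_matrix(D.T@R).as_matrix()[:,2]).round(3))
E
python3 -c "
from h import *
rack();print(D.round(3))"
```

```text
t 6.6 pos [ 0.5013 -0.008   0.1532] q [-0.22 -0.44  2.18  0.16  1.09 -2.04] z [ 0.335  0.065 -0.94 ] yaw y 101.2 F [ 0.3 -0.2 -2.2] op 0.0438
rack in deck [ 0.0682 -0.0004  0.0886] to (.053,0,.0): [ 0.0156  0.0035 -0.0885] axis err [-0.001 -0.    -1.   ]
[[ 0.922 -0.193 -0.336]
 [ 0.181  0.981 -0.066]
 [ 0.342  0.     0.94 ]]
```

>>> servo_tool(
  plan=[
    [[1,2,0,-14,0,0,0],[1,2,0,-14,0,0,0],[1,2,1,-14,0,0,0],[1,2,0,-12,0,0,0],[1,1,1,-9,0,0,0],[1,1,0,-6,0,0,0],[1,0,0,0,0,0,0],[1,0,0,0,0,0,0]],
  ],
)

```text
t: 7.4
tool_pos: [0.5111, -0.0061, 0.084]
orientation: [-0.272, 2.781, 0.047]
force: [-0.0, -0.4, -2.4]
opening: 0.0439
```

```bash
python3 -c "
from h import *
rack()
S=eyes.read_camera('scene');cv2.imwrite('pics/c3.png',cv2.resize(S[170:270,240:360,::-1],(720,600),interpolation=2))"
```

```text
t 7.4 pos [ 0.5111 -0.0061  0.084 ] q [-0.21 -0.32  2.23  0.17  0.92 -2.06] z [ 0.335  0.066 -0.94 ] yaw y 101.19 F [-0.  -0.4 -2.4] op 0.0439
rack in deck [ 0.0539 -0.0003  0.0201] to (.053,0,.0): [ 0.0059  0.0015 -0.0192] axis err [-0. -0. -1.]
```

View pics/c3.png

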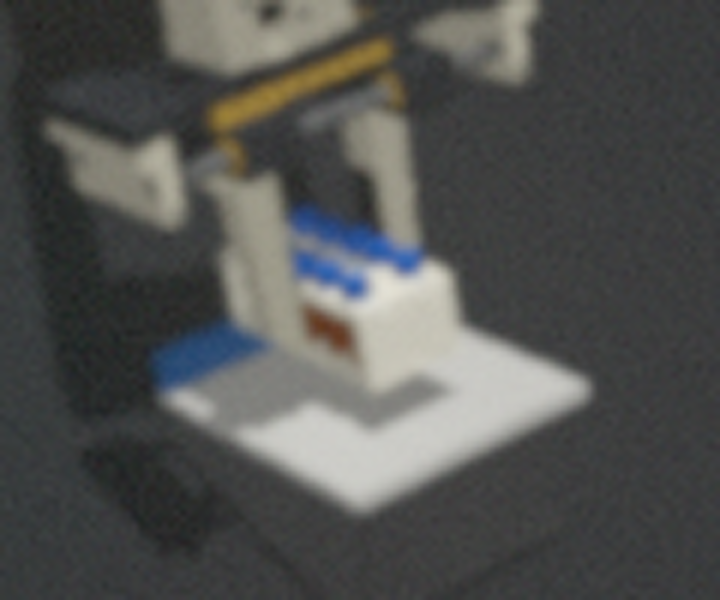

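The scene crop shows the rack held parallel just above the deck, with the ledge behind it. I'll lower along the normal.

>>> servo_tool(
  plan=[
    [[1,2,0,-5,0,0,0],[1,2,1,-5,0,0,0],[1,1,0,-3,0,0,0],[1,0.3,0,-1,0,0,0],[1,0.3,0,-1,0,0,0],[1,0,0,0,0,0,0],[1,0,0,0,0,0,0]],
  ],
)

```text
t: 8.15
tool_pos: [0.5165, -0.0051, 0.0687]
orientation: [-0.272, 2.781, 0.047]
force: [-0.6, 1.1, -2.3]
opening: 0.0439
```

>>> servo_tool(
  plan=[
    [[1,0.3,0,-1,0,0,0],[1,0.3,0,-1,0,0,0],[1,0,0,0,0,0,0]],
  ],
)

```text
t: 8.45
tool_pos: [0.517, -0.0051, 0.0665]
orientation: [-0.272, 2.781, 0.047]
force: [0.4, -0.3, -2.1]
opening: 0.0439
```

>>> servo_tool(
  plan=[
    [[1,0.3,0,-0.8,0,0,0],[1,0,0,0,0,0,0]],
  ],
)

```text
t: 8.65
tool_pos: [0.5173, -0.005, 0.0657]
orientation: [-0.272, 2.781, 0.047]
force: [-0.8, -0.3, -2.3]
opening: 0.0439
```

>>> servo_tool(
  plan=[
    [[1,0.3,0,-0.8,0,0,0],[1,0,0,0,0,0,0]],
  ],
)

```text
t: 8.85
tool_pos: [0.5177, -0.005, 0.0651]
orientation: [-0.272, 2.781, 0.047]
force: [-0.3, 0.7, -2.1]
opening: 0.044
```

```bash
python3 -c "
from h import *
rack()"
```

```text
t 8.85 pos [ 0.5177 -0.005   0.0651] q [-0.2  -0.27  2.22  0.17  0.87 -2.06] z [ 0.335  0.066 -0.94 ] yaw y 101.18 F [-0.3  0.7 -2.1] op 0.044
rack in deck [ 0.0537 -0.0006  0.0001] to (.053,0,.0): [-0.0008  0.0005 -0.0003] axis err [-0. -0. -1.]
```

Estimated height is ~0 but there's no contact force yet, so I'll go on in half-millimetre steps.

>>> servo_tool(
  plan=[
    [[1,0.3,0,-0.8,0,0,0],[1,0,0,0,0,0,0]],
  ],
)

```text
t: 9.05
tool_pos: [0.5179, -0.0051, 0.0651]
orientation: [-0.273, 2.781, 0.047]
force: [-11.6, -0.8, 11.2]
opening: 0.0438
```

>>> servo_tool(
  plan=[
    [[1,0.3,0,-0.8,0,0,0],[1,0,0,0,0,0,0]],
  ],
)

```text
t: 9.25
tool_pos: [0.5182, -0.0051, 0.065]
orientation: [-0.273, 2.781, 0.047]
force: [-20.1, -0.4, 22.1]
opening: 0.044
```

Contact is made with the deck. I'll ease off to unload, then release.

>>> servo_tool(
  plan=[
    [[1,-0.4,0,1.1,0,0,0],[1,0,0,0,0,0,0]],
  ],
  force=8,
)

```text
t: 9.45
tool_pos: [0.5181, -0.0051, 0.0649]
orientation: [-0.272, 2.78, 0.047]
force: [-3.7, 0.4, 4.6]
opening: 0.0438
```

>>> servo_tool(
  plan=[
    [[-0.2,0,0,0,0,0,0],[-0.2,0,0,0,0,0,0],[-0.4,0,0,0,0,0,0],[-0.5,0,0,0,0,0,0],[-0.5,0,0,0,0,0,0],[-0.5,0,0,0,0,0,0],[-0.5,0,0,0,0,0,0]],
  ],
)

```text
t: 10.15
tool_pos: [0.5178, -0.005, 0.0645]
orientation: [-0.272, 2.781, 0.047]
force: [0.1, 0.1, -0.3]
opening: 0.0699
```

>>> servo_tool(
  plan=[
    [[-0.5,-3,-1,8,0,0,0],[-0.5,-6,-1,17,0,0,0],[-0.5,-10,-2,28,0,0,0],[-0.5,-10,-2,28,0,0,0],[-0.5,-10,-2,28,0,0,0],[-0.5,-7,-1,20,0,0,0],[-0.5,0,0,10,0,0,0],[-0.5,0,0,0,0,0,0]],
  ],
)

```text
t: 10.95
tool_pos: [0.4729, -0.0144, 0.2058]
orientation: [-0.272, 2.777, 0.045]
force: [1.6, -1.0, 0.1]
opening: 0.0701
```

```bash
python3 - <<'E'
from h import *
pose()
S=eyes.read_camera('scene');cv2.imwrite('pics/c4.png',cv2.resize(S[170:270,240:360,::-1],(720,600),interpolation=2))
c=eyes.camera_info("wrist");W=eyes.read_camera("wrist");cv2.imwrite("pics/w4.png",W[:,:,::-1])
T=eyes.read_camera("top");ct=eyes.camera_info("top")
b,_=blobs(cv2.inRange(hsv(T),(0,150,80),(8,255,255)),(95,105,145,175));print("red",onz(ct,np.mean([x[0] for x in b],0),.042) if b else 0)
E
```

```text
t 10.95 pos [ 0.4729 -0.0144  0.2058] q [-0.26 -0.59  2.18  0.16  1.23 -2.05] z [ 0.339  0.065 -0.939] yaw y 101.17 F [ 1.6 -1.   0.1] op 0.0701
red [0.57676263 0.27490199 0.042     ]
```

View pics/w4.png

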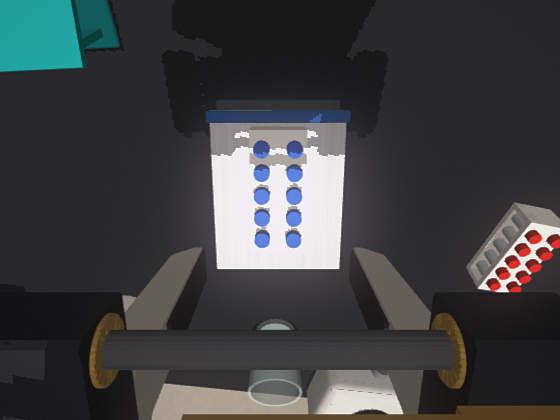

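View pics/c4.png

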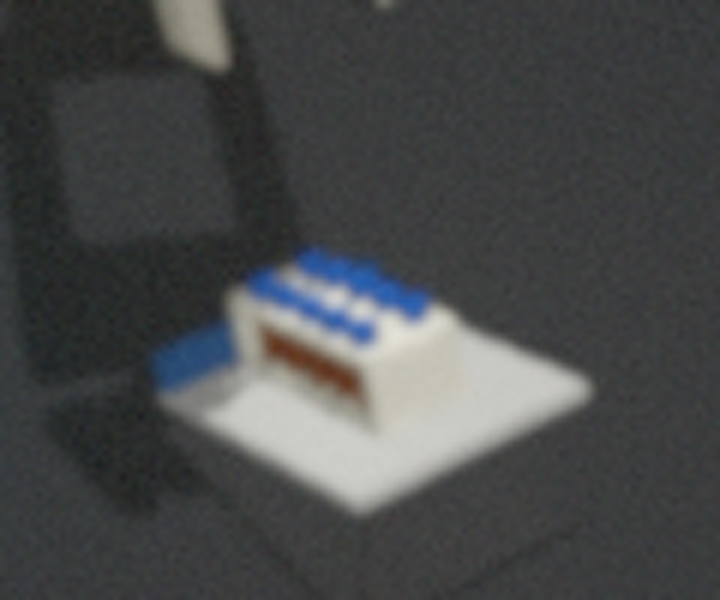

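The rack stands on the deck against the ledge. Its caps are centred at column 278 and the ledge mid is at column 278. I'll make a numeric check in the deck frame, then hand in.

```bash
python3 - <<'E'
from h import *
from plant import job
def meas():
    c=eyes.camera_info("wrist");W=eyes.read_camera("wrist")
    b,_=blobs(blue(W),(235,132,320,255),40); P=[]
    for x in b:
        o,d=ray(c,x[0]); o,d=D.T@(o-O),D.T@d; P.append(o+d*(.042-o[2])/d[2])
    P=np.array(P); r=cv2.minAreaRect((P[:,:2]*1000).astype(np.float32)); return len(b),P.mean(0).round(4),r
a=meas();z=[eyes.read_camera("wrist") for _ in range(8)];b=meas();print(a,b)
ok=a[0]==10 and .042<b[1][0]<.060 and abs(b[1][1])<.015 and np.abs(a[1]-b[1]).max()<.001
print(ok)
if ok: print(job.close_job())
E
```

```text
(10, array([ 0.0539, -0.0011,  0.042 ]), ((53.791900634765625, -1.1271438598632812), (25.01076316833496, 71.99256134033203), 89.93280029296875)) (10, array([ 0.054 , -0.0011,  0.042 ]), ((53.897953033447266, -1.0969457626342773), (24.840839385986328, 71.7701187133789), 89.86834716796875))
True
the job is handed in; nothing more can be done
None
```

The white rack with the amber vials and blue caps is on the aluminium deck, and the job is handed in at about 11.5 s of the 38 s allowed. I gripped it across its 44 mm width, tilted it 20° with the slope and lowered it until it touched. I then eased off the load, let go and backed the gripper away.

Last checks, all from my own measurements since the hand-in gives no verdict:
- **Position:** the rack is at x ≈ 0.054 m (allowed 0.040–0.062) and y ≈ -0.001 m in the deck frame. Its lower end is about 4 mm from the ledge by that measurement, within the 2 mm calibration and my ledge estimate.
- **Alignment:** its length is within 0.2° of the slope direction.
- **Movement:** two readings about 0.5 s apart differed by about 0.1 mm, so it is at rest.
- **Tilt and height:** the pictures show it flat on the deck. I measured neither after release, but the cap spacing came out right (72 × 25 mm).
- **Red-capped rack:** its measured position changed by only 0.1 mm.

One reading was unexpected. When the rack touched, the push on the tool peaked at about 30 N, with part of it down the slope rather than square to the deck. I backed off at once, and it read about zero after release.

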